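Turn over the drying tag of the tallest casting

TASK

Three plaster castings are drying, each on a stand with its own hinged metal tag; a tag with its raised ring on top means dry. The tallest casting is dry now: with the fingertips, press and push the tag on its stand right over its pivot until it lies flat on the far side with the ring on top, and take the hand away. Leave the other two tags as they are, and pick up, shove or knock over nothing.

Things in the scene. Friction and masses are not known exactly. Their poses are not given: they have to be found in the camera images.
- stand_a: Loose tag stand under the tallest part, 135 mm high and about 56 mm across. Dark steel base 110 (x) x 154 (y) x 12 mm, 1.6 kg; origin: centre of its underside; axes as the world's at yaw 0. At x = -12, y = +41 mm a cork pad (top z = 14 mm) carries the part; at y = -36 mm two grey posts, 124 mm high, 62 mm apart inside, hold the tag. 8 mm rest stubs at x = +-22 mm stick 6 mm inward from the posts under the tag; between them is open air.
- stand_a_pivot (a point): Middle of this stand's tag hinge pin, 115 mm above the bench, pin along the stand's y. The tag is one flat aluminium plate 4 mm thick, 0.04 kg, centred on the pin: its paddle (56 mm wide) reaches 58 mm from the pin to one side, its unmarked tail (34 mm wide) 52 mm to the other; air below both.
- tag_stand_a (a joint): Tag angle, rad. 0: level, paddle toward the stand's -x (robot's side), raised bar on top. pi/2: paddle straight up. pi: level on its rests, paddle toward +x, raised ring on top. Hard stops at 0 and pi. A stiff hinge (0.035 N m) keeps any angle; 1 to 3 N moves it; pressing the tail down raises the paddle. Starts at 0 to 0.3.
- part_stand_a: Loose white plaster part 135 mm high standing upright on its stand, 0.25 kg; origin at the centre of its underside.
- stand_b: Loose tag stand under the middle part, 102 mm high and about 56 mm across. Dark steel base 110 (x) x 154 (y) x 12 mm, 1.6 kg; origin: centre of its underside; axes as the world's at yaw 0. At x = -12, y = +41 mm a cork pad (top z = 14 mm) carries the part; at y = -36 mm two grey posts, 124 mm high, 62 mm apart inside, hold the tag. 8 mm rest stubs at x = +-22 mm stick 6 mm inward from the posts under the tag; between them is open air.
- stand_b_pivot (a point): Middle of this stand's tag hinge pin, 115 mm above the bench, pin along the stand's y. The tag is one flat aluminium plate 4 mm thick, 0.04 kg, centred on the pin: its paddle (56 mm wide) reaches 58 mm from the pin to one side, its unmarked tail (34 mm wide) 52 mm to the other; air below both.
- tag_stand_b (a joint): Tag angle, rad. 0: level, paddle toward the stand's -x (robot's side), raised bar on top. pi/2: paddle straight up. pi: level on its rests, paddle toward +x, raised ring on top. Hard stops at 0 and pi. A stiff hinge (0.035 N m) keeps any angle; 1 to 3 N moves it; pressing the tail down raises the paddle. Starts at 0 to 0.3.
- part_stand_b: Loose white plaster part 102 mm high standing upright on its stand, 0.25 kg; origin at the centre of its underside.
- stand_c: Loose tag stand under the shortest part, 75 mm high and about 57 mm across. Dark steel base 110 (x) x 154 (y) x 12 mm, 1.6 kg; origin: centre of its underside; axes as the world's at yaw 0. At x = -12, y = +41 mm a cork pad (top z = 14 mm) carries the part; at y = -36 mm two grey posts, 124 mm high, 62 mm apart inside, hold the tag. 8 mm rest stubs at x = +-22 mm stick 6 mm inward from the posts under the tag; between them is open air.
- stand_c_pivot (a point): Middle of this stand's tag hinge pin, 115 mm above the bench, pin along the stand's y. The tag is one flat aluminium plate 4 mm thick, 0.04 kg, centred on the pin: its paddle (56 mm wide) reaches 58 mm from the pin to one side, its unmarked tail (34 mm wide) 52 mm to the other; air below both.
- tag_stand_c (a joint): Tag angle, rad. 0: level, paddle toward the stand's -x (robot's side), raised bar on top. pi/2: paddle straight up. pi: level on its rests, paddle toward +x, raised ring on top. Hard stops at 0 and pi. A stiff hinge (0.035 N m) keeps any angle; 1 to 3 N moves it; pressing the tail down raises the paddle. Starts at 2.85 to pi.
- part_stand_c: Loose white plaster part 75 mm high standing upright on its stand, 0.25 kg; origin at the centre of its underside.
- jar_3: Bystander: closed jar 66 mm across, 95 mm high, origin under its centre, loose.
- puck: Bystander: plaster puck 67 mm across, 19 mm high, origin under its centre, loose.
- block: Bystander: brown block 40x55x40 mm, origin under its centre, loose.
Not all that is in view belongs to the job. What is shaped like the part_stand_b but purple or red is not meant.

How it is judged:
At the end, for the whole second after the job is handed in: The tag of the tallest casting is above 2.99 rad (flat, ring up); the middle one's tag stays below 0.5, the shortest's above 2.65; stands and bystanders within 30 mm and castings within 40 mm of their starts, all upright to 0.15 rad, castings and stands at rest (value of joint tag_stand_a above 2.99 rad and value of joint tag_stand_b below 0.5 rad and value of joint tag_stand_c above 2.65 rad and distance of each of stand_a, stand_b, stand_c, jar_3, puck, block from where it was at the start of the episode below 0.03 m and distance of each of part_stand_a, part_stand_b, part_stand_c from where it was at the start of the episode below 0.04 m and angle between each of part_stand_a, part_stand_b, part_stand_c, stand_a, stand_b, stand_c's own z axis and vertical below 0.15 rad and linear speed of each of part_stand_a, part_stand_b, part_stand_c, stand_a, stand_b, stand_c below 0.03 m/s); the robot touches nothing.
It fails at once if another tag is turned (value of joint tag_stand_b above 0.7 rad or value of joint tag_stand_c below 2.4 rad).
It fails at once if a stand is lifted, tipped or shoved more than 30 mm (height (world z) of any of stand_a, stand_b, stand_c above 0.015 m or angle between any of stand_a, stand_b, stand_c's own z axis and vertical above 0.2 rad or distance of any of stand_a, stand_b, stand_c from where it was at the start of the episode above 0.03 m).
It fails at once if a part is lifted or carried, knocked over or shifted more than 40 mm (height (world z) of any of part_stand_a, part_stand_b, part_stand_c above 0.035 m or angle between any of part_stand_a, part_stand_b, part_stand_c's own z axis and vertical above 0.4 rad or distance of any of part_stand_a, part_stand_b, part_stand_c from where it was at the start of the episode above 0.04 m).
It fails at once if a bystander is lifted or moved more than 30 mm (distance of any of jar_3, puck, block from where it was at the start of the episode above 0.03 m).
It also fails if it takes over 38 s, if anything falls off the work surface, if the arm or the gripper's body presses on something with over 40 N, if the wrist force passes 120 N, or if a joint passes its speed limit or range.

ROBOT

A 7-joint arm with a two-finger parallel gripper is mounted at the origin on a cart in front of the work surface, level with it; the furniture and walls round the work are solid. World frame = base frame: x ahead of the robot, y to its left, z up, the work surface at z = 0. Lengths are in m, angles in rad, forces in N, time in s.
With the tool pointing down it reaches from about 0.425 to 0.875 m from the base axis. Payload 4.7 kg.
Tool frame: the origin (TCP) lies where the fingers leave the gripper's body, on its centre line; the fingertips stand 70 mm ahead of it and the grasp point (between the pads) lies 51 mm ahead of it; z points along the fingers, y is the line along which they close (so a half turn about z gives the same grasp; the last joint's range is limited). The gripper opens to 87 mm and grips with 3 to 60 N. Pads are 19 mm wide; open, the fingers measure 117 mm over their backs; the gripper's body (75 mm by 190 mm) begins 51 mm behind the grasp point.
Start: joints at [1.272, 0.321, -0.07, 1.45, 0.023, 1.371, -0.057], TCP at [0.2, -0.618, 0.292] pointing down, gripper open.
Joint ranges: [-2.86, 2.86], [-0.3, 2.09], [-1.38, 1.24], [0.06, 2.45], [-1.56, 4.7], [0.09, 2.05], [-2.69, 2.69]. Speed limits (rad/s): [2.57, 2.57, 3.14, 3.14, 3.14, 3.14, 3.14].

INTERFACE

Orientations are given as a rotation vector (axis times angle).
In Python, from bench import ctrl gives the robot as it stands.
- The arm moves only by the tool drive_tool, never from a script. Its argument "motion" is a list of rows, each a list of 3 entries, a list of its own where there are three numbers: the shift along the tool's x, y, z in cm, then the turn, a rotation vector about the tool's x, y, z in degrees, then the opening, from -1 (shut) to 1 (fully open). In form: [[[x, y, z], [ax, ay, az], claw], ...]. A call has 1 to 12 rows; each row shifts and turns the commanded pose from where the row before left it, along the tool's axes as they then stand; what a row does not reach is not made up. A row lasts 1/8 s, in which the tool goes at most 62.5 mm and 10.7 degrees, less where a joint would pass 70% of its speed; a pose out of reach is approached as far as the arm can. A call with a gripper value outside its range is refused whole. The fingers move at their own pace and stop on an object; "force" is the grip in N (left out, the last holds). Time passes only in rows, so rows that do not move let the fingers close. It gives the time, the measured TCP pose, the force, the opening and the grip force at its end, in the units of the state.
- ctrl.get_state(): the state, without advancing time (a new reading comes with each control period).
- ctrl.get_image(name): name is "side" or "top"; returns the picture (420x560x3 uint8, red, green, blue); there is no depth.
- ctrl.calibration(name): a dict with "K" (3x3 intrinsics, pixels), "distortion" ([k1, k2, p1, p2, k3] as OpenCV has them; the pictures are not rectified), "origin" and "attitude" of the camera in the world. Camera axes: x right, y up, looking along -z (the intrinsics and any distortion apply to the point x, -y, -z); pixel columns grow to the right and rows downward; lengths in m; the calibration is good to about 2 mm. A picture is of the moment at which its call begins. calibration takes no time and is no camera call.
- ctrl.close_job(): hands the job in; it is judged then, once.
The state is a dict: "time": time; "joint_positions": joint angles; "qd": joint speeds; "joint_torque": joint torques, N m; "position": TCP position; "tool_rot": TCP orientation; "ft_force": force on the tool from outside, world axes, zero at the start; "torque": the same for the moment, N m; "grip_width": opening from 0.0 (shut) to 1.0 (fully open); "grip_force": force on a finger pad.
Only numpy, scipy, OpenCV 4.12 (cv2) and the standard library are available. Lean on these libraries where they do the work, as an engineer would, in place of code of your own. Each camera call takes 0.05 s, during which the arm holds its last target. There are 200 camera calls.

## Working session

There is one attempt and no reset: what is moved stays moved. The work goes in short steps, Python scripts to look and compute and a tool call to move; the robot and the scene stay as the last step left them, time stands still between calls to the robot, and variables do not carry over. Pictures are saved under pics/ and viewed, at most 10 in all, crops included, and the job is handed in when it is done.

Besides the shell and the picture viewer there is one more tool, called after "Emit:" as name(argument=value, ...) on one line, values as JSON. drive_tool: Moves the arm, as the interface text tells. Its arguments: {"type":"object","properties":{"motion":{"type":"array","items":{"type":"array"}},"force":{"type":"number"}},"required":["motion"]}

```bash
mkdir -p pics; python3 - <<'E'
from bench import ctrl
import cv2
for n in("top","side"):
    im=ctrl.get_image(n); cv2.imwrite(f"pics/{n}0.png",im[:,:,::-1])
    c=ctrl.calibration(n); print(n,c)
s=ctrl.get_state(); print(s["time"],s["position"],s["tool_rot"],s["grip_width"])
E
```

```text
top {'K': array([[412.04970442,   0.        , 280.58698459],
       [  0.        , 412.04970442, 207.72012348],
       [  0.        ,   0.        ,   1.        ]]), 'distortion': array([0.00169854, 0.        , 0.        , 0.        , 0.        ]), 'origin': array([ 0.41392261, -0.07487757,  1.15143318]), 'attitude': array([ 0.09500341, -0.14677458, -1.58234246])}
side {'K': array([[448.81274005,   0.        , 282.05657655],
       [  0.        , 448.81274005, 198.35014585],
       [  0.        ,   0.        ,   1.        ]]), 'distortion': array([-0.06073947,  0.        ,  0.        ,  0.        ,  0.        ]), 'origin': array([0.26890261, 0.91573019, 0.61430597]), 'attitude': array([ 0.2297117 , -1.50397495, -2.45904472])}
0.1 [ 0.19987535 -0.61813616  0.29126357] [-3.10159164e+00 -4.89163919e-01  5.21666997e-04] 0.9992605611785512
```

View pics/top0.png

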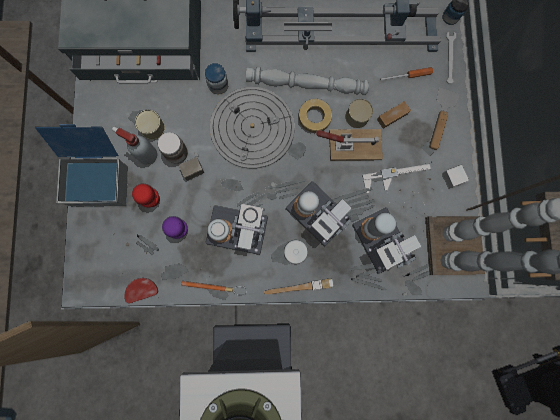

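View pics/side0.png

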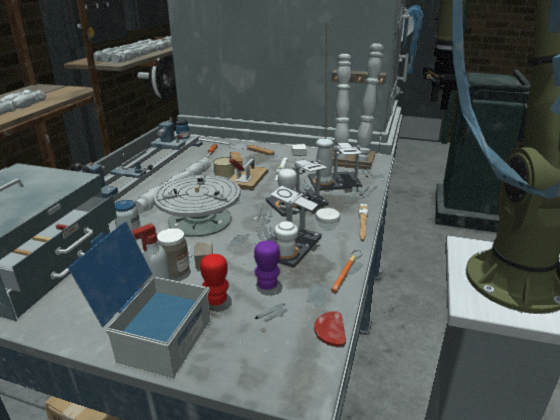

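The top view shows three stands: left at about (238,228) with a ring, middle (320,210) and right (388,240) with bars. The side view suggests that the right stand's part, at (325,150), is the tallest. I'll enlarge both views to measure.

```bash
python3 - <<'E'
import cv2
t=cv2.imread("pics/top0.png")[175:285,280:430]; cv2.imwrite("pics/tc.png",cv2.resize(t,None,fx=5.3,fy=5.3,interpolation=cv2.INTER_CUBIC))
t=cv2.imread("pics/side0.png")[130:270,250:390]; cv2.imwrite("pics/sc.png",cv2.resize(t,None,fx=4.2,fy=4.2,interpolation=cv2.INTER_CUBIC))
E
```

```text
(no output)
```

View pics/tc.png

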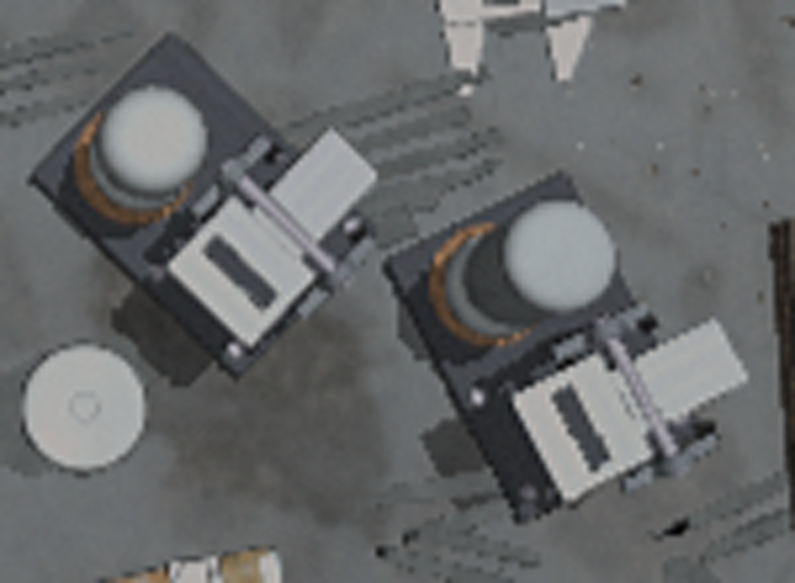

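View pics/sc.png

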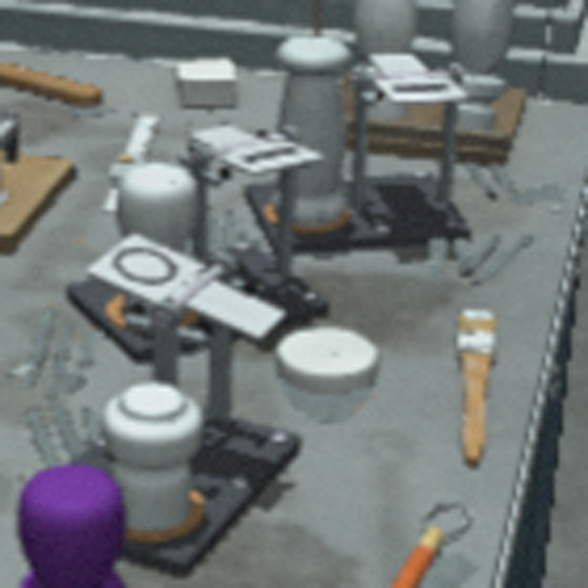

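The right stand carries the tallest part and is stand_a. In the top crop its pin runs (610,340)–(672,450) and its tail points right and up, close to two tall balusters. Next I compute its pose.

```bash
cat > h.py <<'E'
import numpy as np,cv2
from bench import ctrl
from scipy.spatial.transform import Rotation as R
def ray(n,p):
    c=ctrl.calibration(n); u=cv2.undistortPoints(np.array([[p]],float),c["K"],c["distortion"])[0,0]
    return c["origin"],R.from_rotvec(c["attitude"]).apply([u[0],-u[1],-1])
def onz(n,p,z):
    o,d=ray(n,p); return o+d*(z-o[2])/d[2]
def tri(a,b):
    o,d=ray("top",a); q,e=ray("side",b); s=np.linalg.lstsq(np.c_[d,-e],q-o,rcond=None)[0]
    return (o+d*s[0]+q+e*s[1])/2, np.linalg.norm(o+d*s[0]-q-e*s[1])
E
python3 - <<'E'
from h import *
np.set_printoptions(precision=3,suppress=True)
T=lambda x,y:(280+x/5.3-.4,175+y/5.3-.4); S=lambda x,y:(250+x/4.2-.4,130+y/4.2-.4)
for nm,pt,z in[("pin1",(612,340),.117),("pin2",(670,452),.117),("pinmid",(641,396),.117),("tail",(717,320),.115),("tail",(747,377),.115),("pad",(513,397),.125),("pad",(572,502),.125),
 ("parttop",(560,255),.149),("base",(385,262),.012),("base",(567,173),.012),("base",(520,523),.012),("Bparttop",(155,138),.116),("Bpin",(230,168),.117),("Bpin",(332,268),.117),("Bpad",(168,266),.125),("puck",(85,407),.019),("jar?",(85,407),.095)]:
    print(nm,onz("top",T(*pt),z))
print("A part top",tri(T(560,255),S(316,52)))
print("B part top",tri(T(155,138),S(158,182)))
print("white round",tri(T(85,407),S(327,352)))
print("Apad near corner ",tri(T(572,502),S(465,98)), "other",tri(T(513,397),S(385,98)))
print("tail",tri(T(717,320),S(372,62)),tri(T(747,377),S(420,55)))
for b in[(452,230),(448,262)]: print("baluster base",onz("top",b,.02))
for b in[(343,57),(375,45)]:
    o,d=ray("side",b)
    for y in(-.42,-.47,-.52):print("balt",o+d*(y-o[1])/d[1])
E
```

```text
pin1 [ 0.491 -0.399  0.117]
pin2 [ 0.437 -0.424  0.117]
pinmid [ 0.464 -0.412  0.117]
tail [ 0.5   -0.451  0.115]
tail [ 0.472 -0.464  0.115]
pad [ 0.464 -0.348  0.125]
pad [ 0.414 -0.373  0.125]
parttop [ 0.528 -0.367  0.149]
base [ 0.541 -0.314  0.012]
base [ 0.588 -0.413  0.012]
base [ 0.404 -0.378  0.012]
Bparttop [ 0.591 -0.183  0.116]
Bpin [ 0.576 -0.219  0.117]
Bpin [ 0.527 -0.266  0.117]
Bpad [ 0.528 -0.187  0.125]
puck [ 0.467 -0.153  0.019]
jar? [ 0.464 -0.148  0.095]
A part top (array([ 0.527, -0.37 ,  0.142]), np.float64(0.003368564560981003))
B part top (array([ 0.592, -0.184,  0.108]), np.float64(0.0012278004125232302))
white round (array([ 0.467, -0.153,  0.015]), np.float64(0.0005988734148784807))
Apad near corner  (array([ 0.415, -0.376,  0.116]), np.float64(0.001227445360358424)) other (array([ 0.467, -0.349,  0.12 ]), np.float64(0.005619826134709039))
tail (array([ 0.499, -0.454,  0.107]), np.float64(0.0020587517645490106)) (array([ 0.468, -0.466,  0.112]), np.float64(0.00925861497025769))
baluster base [ 0.52  -0.592  0.02 ]
baluster base [ 0.432 -0.573  0.02 ]
balt [ 0.492 -0.42   0.39 ]
balt [ 0.5   -0.47   0.381]
balt [ 0.508 -0.52   0.373]
balt [ 0.402 -0.42   0.428]
balt [ 0.407 -0.47   0.421]
balt [ 0.412 -0.52   0.414]
```

Stand_a's pivot is at (0.464, -0.412) with yaw -65°. The part offset (-14, +77 mm) and both base edges fit the given sizes. The balusters are about 0.4 m tall, beyond the tail, so I approach on the paddle side.

Emit:
drive_tool(motion=[[[2.4,-2.0,0],[0,0,0],-1],[[2.4,-2.0,0],[0,0,0],-1],[[2.4,-2.0,0],[0,0,0],-1],[[2.4,-2.0,0],[0,0,0],-1],[[2.4,-2.0,0],[0,0,0],-1],[[2.4,-2.0,0],[0,0,0],-1],[[2.4,-2.0,0],[0,0,0],-1],[[2.4,-2.0,0],[0,0,0],-1],[[2.4,-2.0,0],[0,0,0],-1],[[2.4,-2.0,0],[0,0,0],-1],[[2.4,-2.0,0],[0,0,0],-1],[[2.4,-2.0,0],[0,0,0],-1]])

```text
time: 1.6
position: [0.4004, -0.3004, 0.2919]
tool_rot: [-3.103, -0.489, 0.001]
ft_force: [-0.2, -0.4, 0.2]
grip_width: 0.006
grip_force: 0.0
```

Emit:
drive_tool(motion=[[[0,0,0],[0,0,-9.7],-1],[[0,0,0],[0,0,-9.7],-1],[[0,0,0],[0,0,-9.7],-1],[[0,0,0],[0,0,-9.7],-1],[[0,0,0],[0,0,-9.7],-1],[[0,0,0],[0,0,-9.7],-1],[[0,0,0],[0,0,-9.7],-1],[[0,0,0],[0,0,-9.7],-1],[[0,0,0],[0,0,-9.7],-1],[[0,0,0],[0,0,-9.7],-1],[[0,0,0],[0,0,0],-1]])

```text
time: 2.98
position: [0.4, -0.3014, 0.2919]
tool_rot: [-1.692, -2.646, 0.0]
ft_force: [-0.2, 0.0, 0.7]
grip_width: 0.005
grip_force: 0.0
```

```bash
cat >> h.py <<'E'
def where(tgt=None):
    s=ctrl.get_state(); P=np.array([.464,-.412,.115]); U=R.from_euler("z",-65,degrees=True)
    M=R.from_rotvec(s["tool_rot"]); p=np.array(s["position"]); tip=p+M.apply([0,0,.07])
    print("t",round(s["time"],2),"tip in stand/pivot frame mm",U.inv().apply(tip-P).round(4)*1e3,"toolx yaw",np.degrees(np.arctan2(*M.as_matrix()[[1,0],0])).round(1),"toolz",M.as_matrix()[:,2].round(3),"F",np.round(s["ft_force"],1),"grip",round(s["grip_width"],2))
    if tgt is not None: print("shift tool cm",(M.inv().apply(U.apply(np.array(tgt)/1e3)+P-tip)*100).round(2))
E
python3 -c "
from h import *
where([36,0,60])"
```

```text
t 2.98 tip in stand/pivot frame mm [-127.4  -11.3  106.9] toolx yaw 114.8 toolz [-0.001  0.    -1.   ] F [-0.2  0.   0.7] grip 0.0
shift tool cm [-16.33   1.19   4.68]
```

Emit:
drive_tool(motion=[[[-2.7,0.2,0],[0,0,0],-1],[[-2.7,0.2,0],[0,0,0],-1],[[-2.7,0.2,0],[0,0,0],-1],[[-2.7,0.2,0],[0,0,0],-1],[[-2.7,0.2,0],[0,0,0],-1],[[-2.8,0.1,0],[0,0,0],-1],[[0,0,2],[0,0,0],-1],[[0,0,2],[0,0,0],-1],[[0,0,2],[0,0,0],-1],[[0,0,2],[0,0,0],-1],[[0,0,1],[0,0,0],-1],[[0,0,0.7],[0,0,0],-1]])

```text
time: 4.47
position: [0.4788, -0.4446, 0.1947]
tool_rot: [-1.69, -2.648, 0.0]
ft_force: [-0.4, -0.0, 0.2]
grip_width: 0.008
grip_force: 0.0
```

```bash
python3 -c "
from h import *
where([36,0,-24])
cv2.imwrite('pics/t1.png',cv2.resize(ctrl.get_image('side')[100:240,230:420,::-1],None,fx=4,fy=4))"
```

```text
t 4.47 tip in stand/pivot frame mm [35.8 -0.4  9.7] toolx yaw 114.9 toolz [-0. -0. -1.] F [-0.4 -0.   0.2] grip 0.01
shift tool cm [-0.02  0.04  3.37]
```

View pics/t1.png

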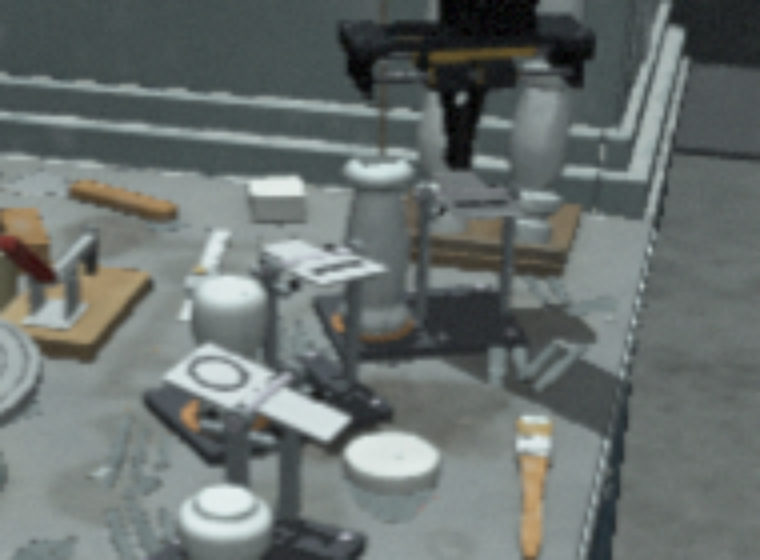

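The fingertip at (458,165) sits just above the tail, and the hand clears the part top at (380,165). Now I press the tail down.

Emit:
drive_tool(motion=[[[0,0,0.5],[0,0,0],-1],[[0,0,0.5],[0,0,0],-1],[[0,0,0.5],[0,0,0],-1],[[0,0,0.5],[0,0,0],-1],[[0,0,0.5],[0,0,0],-1],[[0,0,0.5],[0,0,0],-1],[[0,0,0.4],[0,0,0],-1]])

```text
time: 5.4
position: [0.4788, -0.4448, 0.1609]
tool_rot: [1.69, 2.648, -0.0]
ft_force: [-0.0, 0.2, 1.6]
grip_width: 0.004
grip_force: 0.6
```

```bash
python3 -c "
from h import *
where([-75,0,60])
cv2.imwrite('pics/t2.png',cv2.resize(ctrl.get_image('side')[100:240,230:420,::-1],None,fx=4,fy=4))"
```

```text
t 5.4 tip in stand/pivot frame mm [ 36.   -0.5 -24.1] toolx yaw 114.9 toolz [-0. -0. -1.] F [-0.   0.2  1.6] grip 0.0
shift tool cm [11.1   0.03 -8.41]
```

View pics/t2.png

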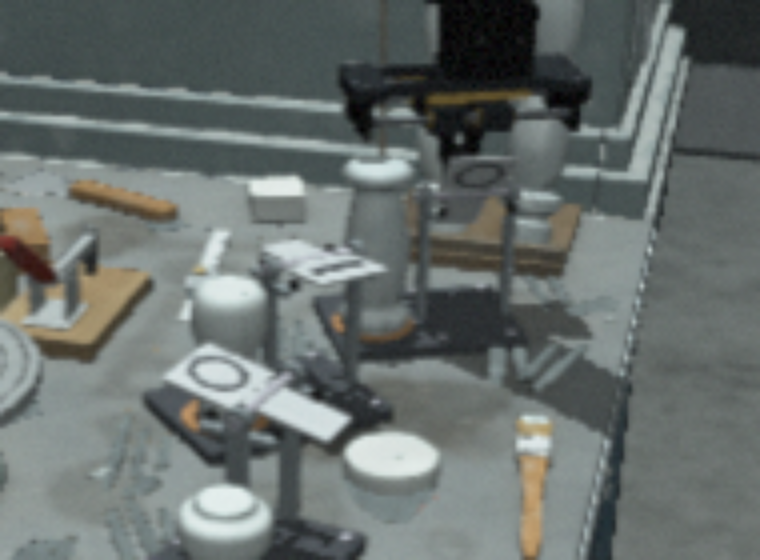

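The paddle is up at about 42°, with its ring underside visible at (478,175). I lift, move to the paddle side and get behind it.

Emit:
drive_tool(motion=[[[0,0,-2],[0,0,0],-1],[[0,0,-3],[0,0,0],-1],[[0,0,-3.4],[0,0,0],-1],[[2.8,0,0],[0,0,0],-1],[[2.8,0,0],[0,0,0],-1],[[2.8,0,0],[0,0,0],-1],[[2.8,0,0],[0,0,0],-1],[[0,0,2],[0,0,0],-1],[[0,0,1.8],[0,0,0],-1],[[0,0,0],[0,0,0],-1]])

```text
time: 6.7
position: [0.4309, -0.3428, 0.2061]
tool_rot: [-1.689, -2.646, -0.001]
ft_force: [0.6, -0.9, 0.6]
grip_width: 0.003
grip_force: 0.0
```

Emit:
drive_tool(motion=[[[-1.0,0,0],[0,0,0],-1],[[-1.0,0,0],[0,0,0],-1],[[-1.0,0,0],[0,0,0],-1],[[-1.0,0,0],[0,0,0],-1],[[-1.0,0,0],[0,0,0],-1],[[-1.0,0,0],[0,0,0],-1]])

```text
time: 7.45
position: [0.4572, -0.3983, 0.2072]
tool_rot: [1.69, 2.648, -0.0]
ft_force: [0.0, 1.4, 0.6]
grip_width: 0.008
grip_force: 0.4
```

```bash
python3 -c "
from h import *
where([-75,0,22])
cv2.imwrite('pics/t3.png',cv2.resize(ctrl.get_image('side')[100:240,230:420,::-1],None,fx=4,fy=4))"
```

```text
t 7.45 tip in stand/pivot frame mm [-15.3  -0.3  22.2] toolx yaw 114.9 toolz [ 0. -0. -1.] F [0.  1.4 0.6] grip 0.01
shift tool cm [5.97 0.02 0.02]
```

View pics/t3.png

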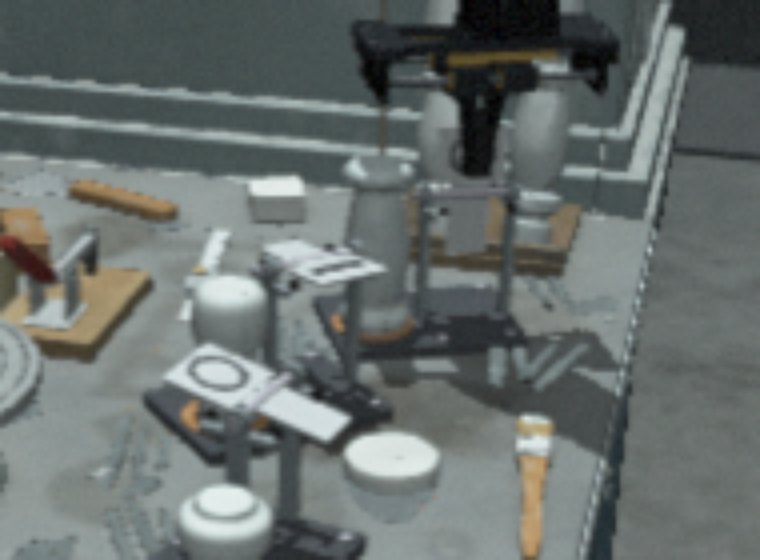

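The tail hangs vertical at (470,220), so the paddle is upright ahead of the finger. I keep pushing over, then press down.

Emit:
drive_tool(motion=[[[-1.0,0,0],[0,0,0],-1],[[-1.0,0,0],[0,0,0],-1],[[-1.0,0,0],[0,0,0],-1],[[-1.0,0,0],[0,0,0],-1],[[-1.0,0,0],[0,0,0],-1],[[-0.3,0,0.3],[0,0,0],-1],[[0,0,0.4],[0,0,0],-1],[[0,0,0.4],[0,0,0],-1],[[0,0,0.4],[0,0,0],-1],[[0,0,0.3],[0,0,0],-1]])

```text
time: 8.75
position: [0.4792, -0.4455, 0.1891]
tool_rot: [1.689, 2.649, -0.0]
ft_force: [-0.5, -1.6, 1.3]
grip_width: 0.007
grip_force: 0.4
```

Emit:
drive_tool(motion=[[[0,0,0.1],[0,0,0],-1],[[0,0,0.1],[0,0,0],-1]])

```text
time: 9.0
position: [0.4792, -0.4455, 0.1873]
tool_rot: [-1.69, -2.648, 0.0]
ft_force: [-1.0, -0.4, 0.8]
grip_width: 0.008
grip_force: 0.4
```

```bash
python3 -c "
from h import *
where([38,0,0])"
```

```text
t 9.0 tip in stand/pivot frame mm [36.8 -0.4  2.3] toolx yaw 114.9 toolz [-0.  0. -1.] F [-1.  -0.4  0.8] grip 0.01
shift tool cm [-0.12  0.04  0.23]
```

Contact is still light, so I press on in small steps until the stop shows in the force.

Emit:
drive_tool(motion=[[[0,0,0.1],[0,0,0],-1],[[0,0,0],[0,0,0],-1]])

```text
time: 9.25
position: [0.4792, -0.4455, 0.1871]
tool_rot: [-1.69, -2.648, 0.0]
ft_force: [-1.6, 1.6, 5.1]
grip_width: 0.003
grip_force: 2.6
```

Emit:
drive_tool(motion=[[[0,0,0.1],[0,0,0],-1],[[0,0,0],[0,0,0],-1]])

```text
time: 9.5
position: [0.4792, -0.4455, 0.187]
tool_rot: [1.69, 2.648, -0.001]
ft_force: [-2.3, 2.3, 9.0]
grip_width: 0.003
grip_force: 4.5
```

The force rises to 9 N with no further travel, so the tag is on its stop. I retreat straight up, then back.

Emit:
drive_tool(motion=[[[0,0,-1],[0,0,0],-1],[[0,0,-2],[0,0,0],-1],[[0,0,-3],[0,0,0],-1],[[0,0,-3],[0,0,0],-1],[[3,0,0],[0,0,0],-1],[[4,0,0],[0,0,0],-1],[[4,0,0],[0,0,0],-1],[[4,0,0],[0,0,0],-1],[[3,0,0],[0,0,0],-1],[[0,0,0],[0,0,0],-1]])

```text
time: 10.75
position: [0.4035, -0.2806, 0.2767]
tool_rot: [1.685, 2.649, -0.002]
ft_force: [0.0, -0.3, 0.2]
grip_width: -0.002
grip_force: 0.0
```

```bash
python3 -c "
from h import *
where()
cv2.imwrite('pics/t4.png',cv2.resize(ctrl.get_image('side')[100:240,230:420,::-1],None,fx=4,fy=4))
cv2.imwrite('pics/t5.png',cv2.resize(ctrl.get_image('top')[170:290,190:440,::-1],None,fx=3.2,fy=3.2))"
```

```text
t 10.75 tip in stand/pivot frame mm [-144.5    0.7   91.7] toolx yaw 115.1 toolz [ 0.001 -0.002 -1.   ] F [ 0.  -0.3  0.2] grip -0.0
```

View pics/t4.png

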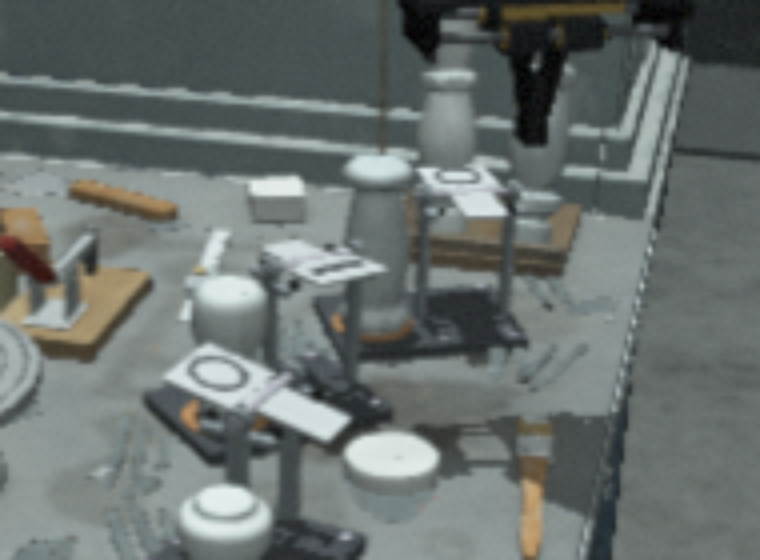

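View pics/t5.png

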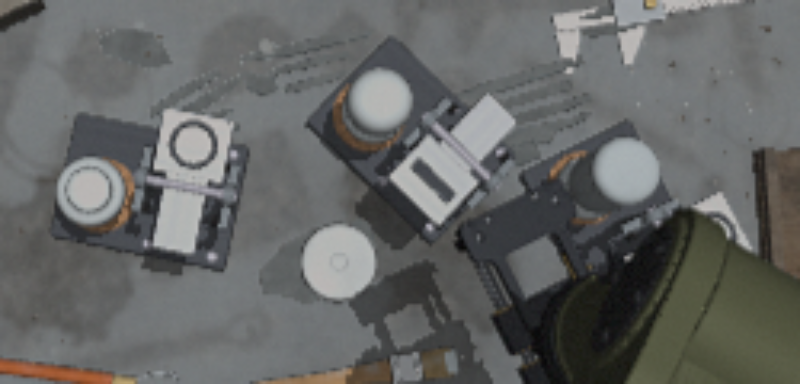

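In the side view, stand_a's tag lies flat with its ring up at (460,178). The other two tags and the castings are unmoved, and the hand is clear.

```bash
python3 -c "
from bench import ctrl
print(ctrl.close_job())"
```

```text
the job is handed in; nothing more can be done
None
```

The tallest casting's tag is turned over and looks flat with its ring up, the other two tags and the castings look unmoved in the pictures, and the job is handed in; no verdict was returned.

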